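# Swing the sample carrier home on its pivot pin and lock it with the blade key

### The job

On the docking plate, gently push the flat aluminium carrier against the pivot pin so that it swings round on the pin, flat on the plate, until its far edge is felt to press firmly home, not hard, against the square stop block. Then take the blade key from its stand, seat it fully in the slot of the cam lock and turn the cam a quarter turn anticlockwise (seen from above) until it stops, its tongue behind the carrier's ear. Leave the key standing in the slot and the other things on the bench undisturbed.

Things in the scene. Friction and masses are not known exactly. Their poses are not given: they have to be found in the camera images.
- dock: grey docking plate 195 x 300 x 5 mm, fixed to the bench; place and heading vary. Origin: on the pivot pin's axis at bench level; +x away from the robot, +y left, z up. It spans x -145 to +50, y -80 to +220 mm and carries the pin, the stop block and, at x -20, y +187 mm, the axis of the cam lock
- pin (a point): foot of the fixed steel pivot pin (12 mm diameter, top 35 mm above the bench), on its axis, on the docking plate's upper face, 5 mm above the bench
- stop: fixed dark steel square stop block (22 x 22 mm, top 28 mm above the bench). Origin: foot of the middle of its robot-side face, on the docking plate, at x +20, y +106 mm of the dock; the home carrier's +x edge bears on this face. A last steady push of about 10 N on the carrier's near edge at y 75 mm seats it on both stop and pin; over 40 N is too hard
- carrier: loose flat aluminium plate, 14 mm thick, 0.36 to 0.59 kg, eight dark round marks, on the docking plate. Origin: on its underside, where the pin's axis is when the pin sits in the notch. Spans x -50 to +20, y -30 to +125 mm; the square notch, 16 mm wide, 26 mm deep, opens in its +x long edge at y 0. Home: axes parallel to the dock's, notch bottom on the pin, +x edge on the stop. Starts 0.45 to 0.85 rad anticlockwise of home
- com (a point): the carrier's centre of mass, x -14, y +57 mm of the carrier, mid thickness. At the start the pin is about 5 mm off the notch bottom. Pushed on its near (-x) long edge at y 40 to 75 mm and square to that edge (the finger then slides along it towards the pin end), the carrier bears on the pin and swings; pushed nearer the ear, or dragged towards it, it comes off the pin
- ear (a point): middle of the near (-x) edge of the carrier's ear, a tab of the same thickness that extends the plate from y 125 to 155 mm, spanning x -10 to +20 mm of the carrier; the point is at x -10, y +140 mm, mid thickness. The locked cam tongue lies behind this edge, 2 mm from it
- cam (a joint): angle of the cam lock, rad: 0 unlocked, tongue pointing to the dock's -x; grows anticlockwise seen from above to a hard stop at 1.57, tongue pointing to the dock's -y, behind the carrier's ear. Starts at 0 to 0.2; stiff (0.15 N m friction), stays where it is left. If the carrier is not home the tongue runs into the ear
- cam_slot (a point): centre of the mouth of the cam's slot, on the cam's axis, on the top face of its oblong steel head (40 x 26 mm), 40 mm above the bench. Slot 30 mm long, 6 mm wide, 18 mm deep, along this point's x axis (turns with the cam). The tongue, 16 mm wide, lower down, reaches 50 mm from the axis to the point's -x
- key: loose blade key, 90 g, upright in its stand. Origin: centre of the underside of its round collar (36 mm diameter, 5 mm thick). Below: steel blade 16 mm long, 26 mm wide along x, 4 mm thick along y. Above: thin neck, then a flat black handle from 15 to 80 mm above the origin, 40 mm wide along x, 16 mm thick along y. Seated, the collar rests on the cam's head
- stand: fixed grey plastic block 70 x 60 x 35 mm with a slot in which the key stands, collar on its top. Origin: centre of its underside, on the bench; x along its 70 mm side and its slot. It stands on the left or on the right of the docking plate
- tipbox: bystander: loose box of pipette tips 85 x 115 x 48 mm, origin centre of underside; on the side where the stand is not
- bottle_a: bystander: loose amber jar, 66 mm diameter, 120 mm high, blue cap; origin centre of underside
- bottle_b: bystander: loose clear jar, 70 mm diameter, 130 mm high, blue cap; origin centre of underside
- dishes: bystander: loose stack of three round culture dishes, 90 mm diameter, 45 mm high; origin centre of underside
- rack: bystander: loose white tube rack 60 x 120 x 31 mm; origin centre of underside
Mind the look-alikes: they are no part of the job. Of the things that look like the key, the smallest one is meant. Of the things shaped like the carrier, the aluminium one is meant.

How it is judged:
On the way, in this order (a step that is already met when the one before it is completed fails the run):
1. the carrier is swung fully home on the pin and pressed on the stop with over 1 N, the cam still unlocked (horizontal distance between carrier and pin below 0.004 m and angle between the y axis of carrier and the y axis of dock, either way round below 0.026 rad and z of carrier in the frame of dock below 0.008 m and contact force between carrier and stop above 1 N and value of joint cam below 0.4 rad), for 0.05 s.
2. the key is fully seated in the slot of the cam, still unlocked (horizontal distance between key and cam_slot below 0.004 m and z of key in the frame of cam_slot below 0.004 m and angle between key's own z axis and vertical below 0.1 rad and value of joint cam below 0.4 rad), for 0.1 s.
3. the cam is turned to its stop with the key in the slot (horizontal distance between key and cam_slot below 0.004 m and z of key in the frame of cam_slot below 0.004 m and angle between key's own z axis and vertical below 0.1 rad and value of joint cam above 1.47 rad), for 0.2 s.
At the end, for the whole second after the job is handed in: the carrier lies flat on the dock with its notch bottom within 4 mm of the pin and its heading within 1.5 degrees (0.026 rad) of home; the cam is at 1.47 rad or more; the key stands upright in the slot (within 4 mm, tilt under 0.1 rad), let go and at rest (all of step 3 and horizontal distance between carrier and pin below 0.004 m and angle between the y axis of carrier and the y axis of dock, either way round below 0.026 rad and z of carrier in the frame of dock below 0.008 m and linear speed of each of key, carrier below 0.02 m/s); the robot touches nothing.
It fails at once if the carrier is pushed with more than 40 N (contact force between the fingers and carrier above 40 N).
It fails at once if the carrier is lifted more than 10 mm off the docking plate (z of carrier in the frame of dock above 0.015 m).
It fails at once if a bystander is moved more than 20 mm (distance of any of tipbox, bottle_a, bottle_b, dishes, rack from where it was at the start of the episode above 0.02 m).
It also fails if it takes over 72 s, if anything falls off the work surface, if the arm or the gripper's body presses on something with over 40 N, if the wrist force passes 120 N, or if a joint passes its speed limit or range.

### The arm

A 6-joint arm with a two-finger parallel gripper is mounted at the origin on the work surface. World frame = base frame: x ahead of the robot, y to its left, z up, the work surface at z = 0. Lengths are in m, angles in rad, forces in N, time in s.
With the tool pointing down it reaches from about 0.325 to 0.9 m from the base axis. Payload 3.5 kg.
Tool frame: the origin (TCP) lies at the very end of the fingers, on their centre line; the grasp point (between the pads) lies 19 mm behind it; z points along the fingers, y is the line along which they close (so a half turn about z gives the same grasp; the last joint's range is limited). The gripper opens to 85 mm and grips with 20 to 120 N. Pads are 22 mm wide; open, the fingers measure 114 mm over their backs; the gripper's body (76 mm by 85 mm) begins 54 mm behind the grasp point. The pads swing forward as they close: fully open they stand 13 mm farther back than shut.
Start: joints at [1.067, 0.276, -0.026, 1.268, 0, 1.467], TCP at [0.244, 0.575, 0.231] pointing down, gripper open.
Joint ranges: [-3.12, 3.12], [-0.85, 1.88], [-1.08, 1.24], [-1.95, 2.15], [-1.57, 1.53], [-3.14, 3.14]. Speed limits (rad/s): [2.57, 2.57, 3.14, 3.14, 3.14, 3.14].

### API

Orientations are given as a unit quaternion [w, x, y, z].
In Python, from rig import manip gives the robot as it stands.
- The arm moves only by the shell command python3 -m handwheel 'ROWS' [FORCE]. ROWS is JSON, a list of rows, each a list of 3 entries, a list of its own where there are three numbers: the shift along the world's x, y, z in mm, then the turn, a rotation vector about the world's x, y, z in rad, then the finger opening in mm, from 0 to 85.4. A call has 1 to 20 rows; each row shifts and turns the commanded pose from where the row before left it; what a row does not reach is not made up. A row lasts 1/12 s, in which the tool goes at most 41.7 mm and 7.16 degrees, less where a joint would pass 70% of its speed; a pose out of reach is approached as far as the arm can. A call is refused whole if a number of a shift passes 41.7 or a number of a turn 0.125, either way. A call with a gripper value outside its range is refused whole. The fingers move at their own pace and stop on an object; FORCE is the grip in N (left out, the last holds). Time passes only in rows, so rows that do not move let the fingers close. It gives the time, the measured TCP pose, the force, the opening and the grip force at its end, in the units of the state.
- manip.state(): the state, without advancing time (a new reading comes with each control period).
- manip.grab_frame(name): name is "scene" or "top"; returns a dict with "frame" (420x560x3 uint8, red, green, blue), "intrinsics" (3x3 intrinsics, pixels), "k1" (the pictures are not rectified: a ray, as slopes to the right and down, at radius r is drawn at 1 + k1 r^2 times it, then the intrinsics apply), "extrinsics" (4x4, takes a point from camera to world coordinates). Camera axes: x right, y up, looking along -z (the intrinsics and any distortion apply to the point x, -y, -z); pixel columns grow to the right and rows downward; lengths in m; the calibration is good to about 2 mm. A picture is of the moment at which its call begins. There is no depth.
- manip.hand_in(): hands the job in; it is judged then, once.
The state is a dict: "clock": time; "joint_positions": joint angles; "joint_vel": joint speeds; "effort": joint torques, N m; "tool_pos": TCP position; "tool_rot": TCP orientation; "ft_force": force on the tool from outside, world axes, zero at the start; "torque": the same for the moment, N m; "finger_gap": finger opening in m; "grasp_force": force on a finger pad.
Only numpy, scipy, OpenCV 4.12 (cv2) and the standard library are available. Lean on these libraries where they do the work, as an engineer would, in place of code of your own. Each camera call takes 0.05 s, during which the arm holds its last target. There are 200 camera calls.

## Working session

There is one attempt and no reset: what is moved stays moved. The work goes in short steps, Python scripts to look and compute and a shell command to move; the robot and the scene stay as the last step left them, time stands still between calls to the robot, and variables do not carry over. Pictures are saved under pics/ and viewed, at most 10 in all, crops included, and the job is handed in when it is done.

```bash
mkdir -p pics
cat > h.py <<'E'
import numpy as np,cv2,json,sys
from rig import manip
def grab(n,f=None):
    d=manip.grab_frame(n)
    if f: cv2.imwrite('pics/'+f,cv2.cvtColor(d['frame'],cv2.COLOR_RGB2BGR))
    return d
def pix2w(d,uv,z):
    K=np.array(d['intrinsics']);T=np.array(d['extrinsics']);k=d['k1'];out=[]
    for p in np.atleast_2d(uv):
        a=np.array([(p[0]-K[0,2])/K[0,0],(p[1]-K[1,2])/K[1,1]]);s=a.copy()
        for _ in range(30): s=a/(1+k*(s@s))
        r=T[:3,:3]@np.array([s[0],-s[1],-1]);t=(z-T[2,3])/r[2];out.append(T[:3,3]+t*r)
    return np.array(out)
def w2pix(d,P):
    K=np.array(d['intrinsics']);T=np.array(d['extrinsics']);k=d['k1']
    c=(np.atleast_2d(P)-T[:3,3])@T[:3,:3];s=np.c_[c[:,0]/-c[:,2],-c[:,1]/-c[:,2]]
    s=s*(1+k*(s**2).sum(1))[:,None];return s*[K[0,0],K[1,1]]+[K[0,2],K[1,2]]
E
python3 - <<'E'
from h import *
for n in('top','scene'):
    d=grab(n); im=cv2.cvtColor(d['frame'],cv2.COLOR_RGB2BGR)
    cv2.imwrite(f'pics/{n}0.png',cv2.resize(im,(800,600),interpolation=cv2.INTER_CUBIC)); cv2.imwrite(f'pics/{n}0raw.png',im)
    print(np.round(d['intrinsics'],1),d['k1'],np.round(d['extrinsics'],3))
print(manip.state())
E
```

```text
[[393.7   0.  282.8]
 [  0.  393.7 210.9]
 [  0.    0.    1. ]] -0.015028741062297119 [[ 0.021  0.997 -0.078  0.438]
 [-1.     0.022  0.011 -0.05 ]
 [ 0.012  0.077  0.997  1.116]
 [ 0.     0.     0.     1.   ]]
[[544.6   0.  280.7]
 [  0.  544.6 205.4]
 [  0.    0.    1. ]] -0.11559293446911909 [[ 0.006 -0.86   0.511  1.258]
 [ 1.     0.01   0.004 -0.051]
 [-0.008  0.511  0.86   1.335]
 [ 0.     0.     0.     1.   ]]
{'clock': 0.1, 'joint_positions': array([ 1.06659477e+00,  2.77101748e-01, -2.77487246e-02,  1.26801704e+00,
        2.33732029e-05,  1.46739870e+00]), 'joint_vel': array([-8.66309182e-04, -3.77700653e-03,  3.14374121e-03, -5.71067256e-05,
       -1.89657715e-03,  7.75689877e-04]), 'effort': array([ 3.10256801e-04, -4.46709538e+01,  2.96128356e+01,  8.49148608e-03,
       -6.56490465e-05, -5.45492227e-06]), 'tool_pos': array([0.24350419, 0.57483868, 0.23024136]), 'tool_rot': array([-3.20946752e-04,  1.99063172e-01,  9.79986113e-01, -9.84673166e-04]), 'ft_force': array([-0.31613103,  0.31830547,  0.87444142]), 'torque': array([0.01976129, 0.05214133, 0.03281852]), 'grasp_force': 0.0, 'finger_gap': 0.08515555268261224}
```

View pics/top0.png

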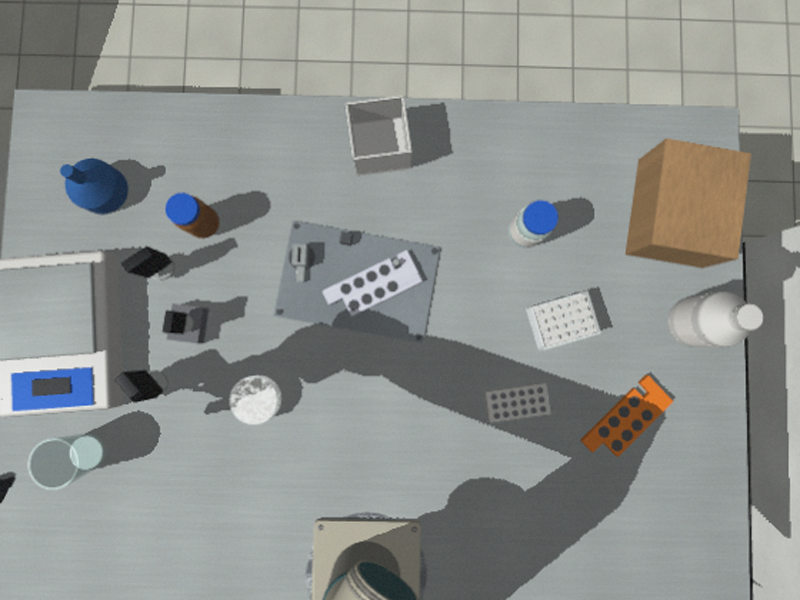

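View pics/scene0.png

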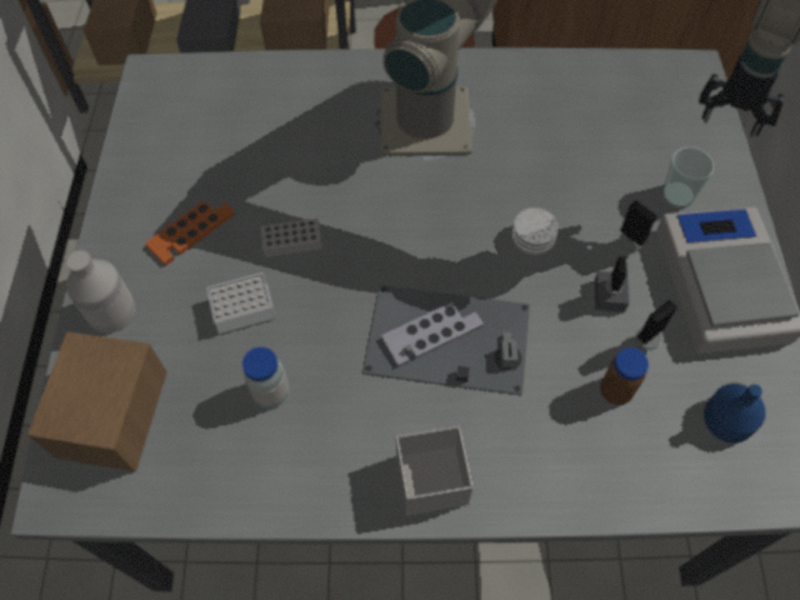

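The top view shows the plate with corners at (297,222), (440,247), (419,338) and (278,312). The aluminium carrier is at (375,280), the cam at (300,258) and the stop at (350,237). Key-like things are at (148,262), (185,322, in the grey stand) and (138,385). The orange carrier shape at (628,415) is a look-alike. Next I enlarge.

Run:
```python
import cv2,numpy as np
a=cv2.imread('pics/top0raw.png');s=cv2.imread('pics/scene0raw.png')
cv2.imwrite('pics/dock1.png',cv2.resize(a[148:244,188:316],(800,600),interpolation=cv2.INTER_CUBIC))
k1=cv2.resize(a[160:290,75:180],(400,495),interpolation=cv2.INTER_CUBIC)
k2=cv2.resize(s[130:260,400:505],(400,495),interpolation=cv2.INTER_CUBIC)
cv2.imwrite('pics/keys1.png',np.hstack([k1,k2]))
```

```text
(no output)
```

View pics/dock1.png

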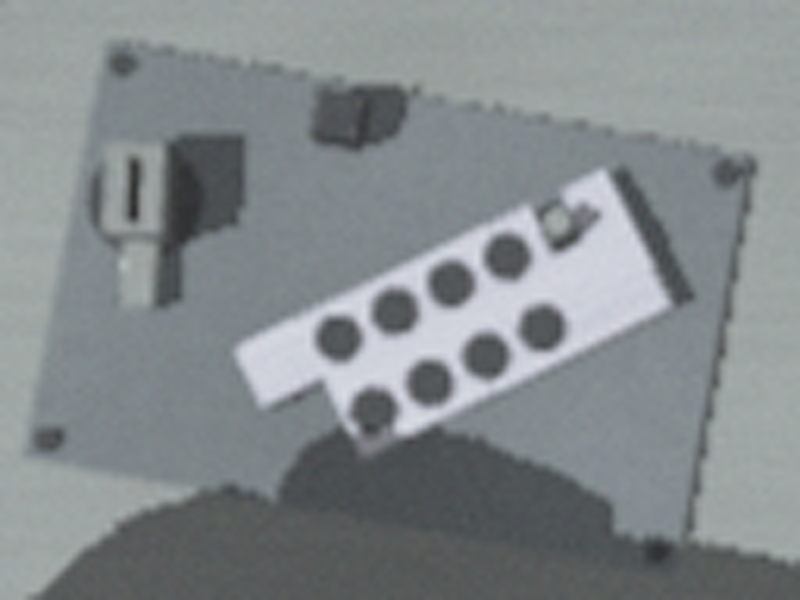

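View pics/keys1.png

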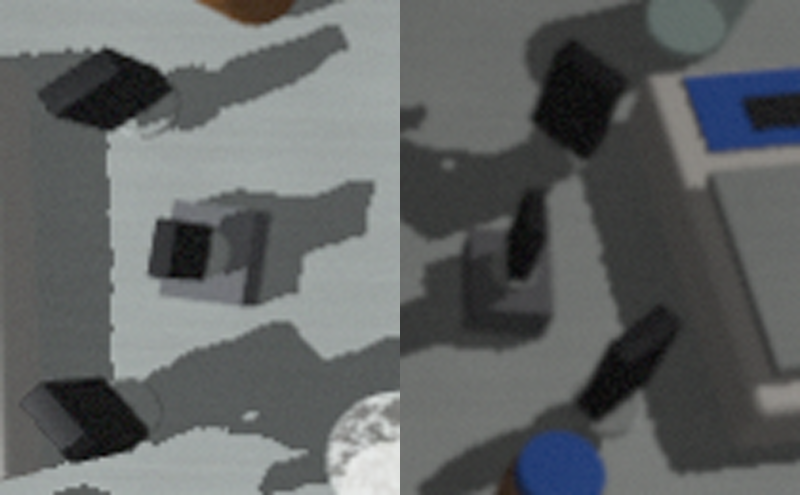

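Three key-like things are visible: (148,262), (138,385) and (185,322). The one in the grey stand at (185,322) is the smallest, as described. The aluminium carrier on the plate is the one meant, not the orange one. Now I measure.

```bash
cat > meas.py <<'E'
from h import *
from scipy.optimize import least_squares
d=grab('top'); sc=grab('scene')
r=lambda L,s,o:(np.array(L)+.5)/s-.5+np.array(o)
R=lambda t:np.array([[np.cos(t),-np.sin(t)],[np.sin(t),np.cos(t)]])
def fit(L,P,z):
    W=pix2w2(L,z);P=np.array(P)/1000
    f=lambda q:((P@R(q[2]).T+q[:2])-W).ravel()
    s=least_squares(f,[W[0,0],W[0,1],0]);return s.x,np.round(f(s.x).reshape(-1,2)*1000,1)
def pix2w2(L,z):
    return np.array([pix2w(d,l,zz)[0,:2] for l,zz in zip(L,np.broadcast_to(z,len(L)))])
D=r([(108,42),(755,152),(28,455),(690,548),(558,220),(135,190)],6.25,(188,148))
q,e=fit(D,[(50,220),(50,-80),(-145,220),(-145,-80),(0,0),(-20,187)],[.005]*4+[.035,.04]);print('dock',q,e.tolist())
C=r([(233,350),(262,408),(325,380),(670,303),(612,168)],6.25,(188,148))
c,e=fit(C,[(20,155),(-10,155),(-10,125),(-50,-30),(20,-30)],.019);print('carrier',c,e.tolist(), c[2]-q[2])
s,e=fit(r([(172,200),(250,208),(243,302),(160,294)],3.81,(75,160)),[(35,30),(35,-30),(-35,-30),(-35,30)],.035);print('stand',s,e.tolist())
h=r([(164,250)],3.81,(75,160));print('handle top',pix2w2(h,.115))
T=lambda x,y,q:R(q[2])@np.array([x,y])/1000+q[:2]
print('cam',T(-20,187,q),'pin in carrier',R(c[2]).T@(q[:2]-c[:2])*1000)
hs=r([(538,195)],3.81,(400-400/3.81*1,130));print('handle top scene',pix2w(sc,hs,.115))
for x,y in((-50,60),(-60,60)):print((x,y),T(x,y,c))
cl=r([(118,152),(118,222)],1,(0,0))
E
python3 meas.py
```

```text
dock [ 0.60343928 -0.04598848 -0.1376524 ] [[1.3, 1.3], [4.2, 1.0], [-2.1, -1.0], [-7.8, 1.3], [3.5, -2.0], [1.0, -0.7]]
carrier [ 0.59504698 -0.04729111  0.48009609] [[0.8, -0.7], [-0.1, -0.7], [0.6, 0.4], [-1.4, -2.0], [0.1, 3.0]] 0.6177484903992151
stand [ 0.47287639  0.35900707 -0.06150915] [[0.7, 1.2], [1.5, -2.1], [-0.7, 0.4], [-1.4, 0.5]]
handle top [[0.47027464 0.35685987]]
cam [0.60928825 0.14198702] pin in carrier [ 8.04519791 -2.72073997]
handle top scene [[0.46008687 0.36340491 0.115     ]]
(-50, 60) [ 0.52298758 -0.01716729]
(-60, 60) [ 0.51411808 -0.02178594]
```

```bash
python3 -m handwheel '[[[16,-37.7,0],[0,0,0.055],0],[[16,-37.7,0],[0,0,0.055],0],[[16,-37.7,0],[0,0,0.055],0],[[16,-37.7,0],[0,0,0.055],0],[[16,-37.7,0],[0,0,0.055],0],[[16,-37.7,0],[0,0,0.055],0],[[16,-37.7,0],[0,0,0.055],0],[[16,-37.7,0],[0,0,0.055],0],[[16,-37.7,0],[0,0,0.055],0],[[16,-37.7,0],[0,0,0.055],0],[[16,-37.7,0],[0,0,0.055],0],[[16,-37.7,0],[0,0,0.055],0],[[16,-37.7,0],[0,0,0.055],0],[[16,-37.7,0],[0,0,0.055],0],[[16,-37.7,0],[0,0,0.055],0],[[16,-37.7,0],[0,0,0.055],0],[[0,0,0],[0,0,0],0],[[0,0,0],[0,0,0],0],[[0,0,0],[0,0,0],0]]' 40
python3 -c "
from h import *
d=grab('top');cv2.imwrite('pics/t2.png',cv2.resize(cv2.cvtColor(d['frame'],cv2.COLOR_RGB2BGR)[148:244,188:316],(800,600),interpolation=2))
d=grab('scene');cv2.imwrite('pics/s2.png',cv2.resize(cv2.cvtColor(d['frame'],cv2.COLOR_RGB2BGR)[190:290,245:378],(800,600),interpolation=2))"
```

```text
clock: 1.78
tool_pos: [0.4993, -0.0276, 0.2309]
tool_rot: [-0.001, -0.237, 0.972, 0.001]
ft_force: [-0.4, 0.5, 0.7]
finger_gap: 0.0003
grasp_force: 0.0
```

View pics/s2.png

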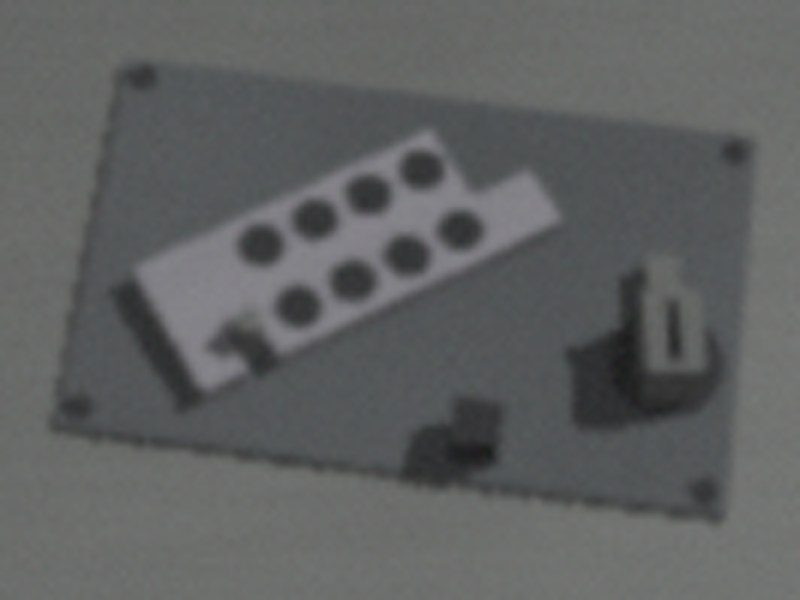

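The enlarged scene view shows the plate with corners (118,65), (755,138), (52,430) and (722,520), the carrier, and the cam slot at (676,330). Next is a joint two-camera fit.

```bash
cat > fit2.py <<'E'
from h import *
from scipy.optimize import least_squares
d=grab('top'); sc=grab('scene')
rt=lambda L:(np.array(L)+.5)/6.25-.5+[188,148]
rs=lambda L:(np.array(L)+.5)/[800/133,6]-.5+[245,190]
R=lambda t:np.array([[np.cos(t),-np.sin(t)],[np.sin(t),np.cos(t)]])
def joint(obs,x0):
    def f(q):
        o=[]
        for cam,L,P in obs:
            P=np.array(P,float)/1000;W=np.c_[P[:,:2]@R(q[2]).T+q[:2],P[:,2]];o.append(w2pix(cam,W)-L)
        return np.vstack(o).ravel()
    s=least_squares(f,x0,loss='soft_l1');return s.x,np.round(f(s.x).reshape(-1,2),1).tolist()
if __name__=='__main__':
    cor=[(50,220,5),(50,-80,5),(-145,220,5),(0,0,35),(-20,187,40)]
    q,e=joint([(d,rt([(108,42),(755,152),(28,455),(558,220),(135,190)]),cor),(sc,rs([(722,520),(52,430),(755,138),(118,65),(676,330)]),[cor[0],cor[1],cor[2],(-145,-80,5),cor[4]])],[.6,-.046,-.14])
    print('dock',q,e)
    C=[(20,155,19),(-10,155,19),(-10,125,19),(-50,-30,19),(20,-30,19)]
    c,e=joint([(d,rt([(233,350),(262,408),(325,380),(670,303),(612,168)]),C),(sc,rs([(562,217),(530,168),(468,192),(135,268),(207,392),(433,127)]),C+[(-50,125,19)])],[.6,-.046,.48])
    print('car',c,e)
    print('pin in car',R(c[2]).T@(q[:2]-c[:2])*1000,'dth',c[2]-q[2])
    cam=R(q[2])@[-.02,.187]+q[:2];print('cam',cam)
    # slot direction
    a=pix2w(d,rt([(134,158),(133,222)]),.04);print('slot dir top',np.arctan2(*(a[0]-a[1])[[1,0]])-q[2])
    pin=q[:2]
    # push path: carrier bears on pin (carrier origin=pin), tool at (-61,yc)
    for th in np.linspace(c[2],q[2],7):
        print(round(th,3),np.round((R(th)@[-.061,.062]+pin)*1000,1))
E
python3 fit2.py
```

```text
dock [ 0.60210238 -0.04503903 -0.15195245] [[-0.4, -1.0], [-0.5, -0.6], [-0.5, 0.0], [0.4, -0.8], [-0.0, -0.8], [0.1, -1.0], [-0.2, -0.4], [-0.6, -0.5], [0.4, -1.0], [-1.1, -0.3]]
car [ 0.59611554 -0.04575427  0.48439713] [[-0.2, -0.4], [-0.2, -0.1], [-0.6, -0.4], [0.2, 0.0], [-1.7, -0.5], [-0.1, -0.3], [-0.4, -0.4], [0.6, 0.1], [-0.5, -0.3], [-0.4, -0.5], [-0.8, -0.1]]
pin in car [ 5.63115764 -2.15496324] dth 0.6363495851620736
cam [0.61063872 0.14283362]
slot dir top 0.1724506977387466
0.484 [519.2 -18.6]
0.378 [522.5 -10. ]
0.272 [526.7  -1.7]
0.166 [531.7   6. ]
0.06 [537.5  13.2]
-0.046 [544.   19.7]
-0.152 [551.2  25.5]
```

```bash
python3 -m handwheel '[[[0,0,-40],[0,0,0],0],[[0,0,-40],[0,0,0],0],[[0,0,-40],[0,0,0],0],[[0,0,-40],[0,0,0],0],[[0,0,-40],[0,0,0],0],[[0,0,-15],[0,0,0],0],[[0,0,-5],[0,0,0],0],[[0,0,0],[0,0,0],0],[[0,0,0],[0,0,0],0]]'
python3 -m handwheel '[[[3.5,1.9,0],[0,0,0],0],[[3.5,1.9,0],[0,0,0],0],[[2.7,1.4,0],[0,0,0],0],[[1.8,0.9,0],[0,0,0],0],[[1.8,0.9,0],[0,0,0],0],[[1.8,0.9,0],[0,0,0],0],[[1.8,0.9,0],[0,0,0],0],[[0,0,0],[0,0,0],0],[[0,0,0],[0,0,0],0]]'
```

```text
clock: 2.73
tool_pos: [0.5009, -0.0273, 0.0124]
tool_rot: [0.001, -0.238, 0.971, -0.0]
ft_force: [0.3, -0.3, 0.1]
finger_gap: 0.0004
grasp_force: 0.0
clock: 3.48
tool_pos: [0.5161, -0.0191, 0.0111]
tool_rot: [-0.001, -0.237, 0.971, -0.0]
ft_force: [-2.6, -1.9, 2.0]
finger_gap: -0.0003
grasp_force: 1.5
```

```bash
python3 -m handwheel '[[[1.5,0.4,0],[0,0,0],0],[[1.5,0.4,0],[0,0,0],0],[[0.8,2.1,0],[0,0,-0.0265],0],[[0.8,2.1,0],[0,0,-0.0265],0],[[0.8,2.1,0],[0,0,-0.0265],0],[[0.8,2.1,0],[0,0,-0.0265],0],[[1.1,2.1,0],[0,0,-0.0265],0],[[1.1,2.1,0],[0,0,-0.0265],0],[[1.1,2.1,0],[0,0,-0.0265],0],[[1.1,2.1,0],[0,0,-0.0265],0]]'
python3 - <<'E'
from h import *
d=grab('scene');cv2.imwrite('pics/s3.png',cv2.resize(cv2.cvtColor(d['frame'],cv2.COLOR_RGB2BGR)[190:290,245:378],(800,600),interpolation=2))
E
```

```text
clock: 4.32
tool_pos: [0.5273, -0.0013, 0.011]
tool_rot: [-0.0, -0.132, 0.991, 0.0]
ft_force: [-1.2, -1.6, 0.9]
finger_gap: 0.0001
grasp_force: 1.2
```

View pics/s3.png

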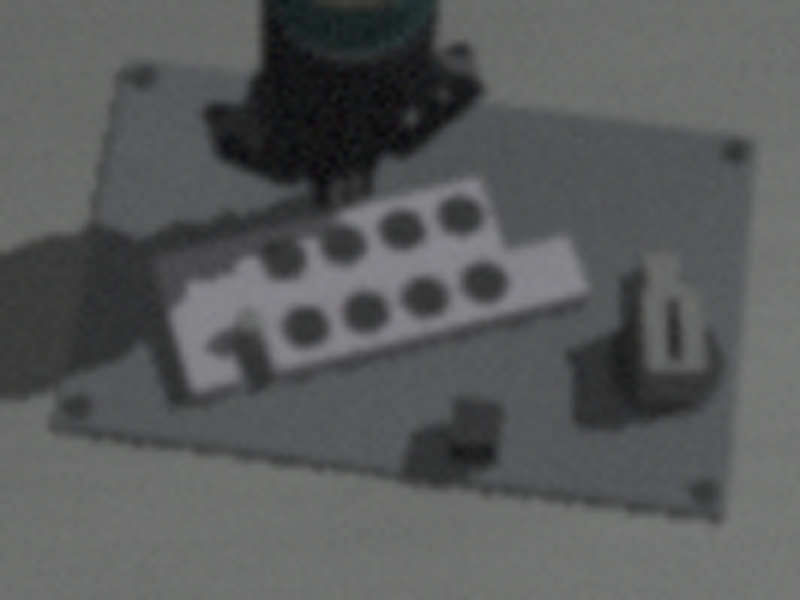

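The carrier has swung about half way, with ear corners at (573,237) and (590,290), and the pin is still in the notch. I check the bearing.

Run:
```python
from fit2 import *
c,e=joint([(sc,rs([(485,180),(505,248),(573,237),(590,290),(197,397)]),[(-50,125,19),(-10,125,19),(-10,155,19),(20,155,19),(20,-30,19)])],[.6,-.046,.27])
print(c,e,R(c[2]).T@(np.array([.6021,-.045])-c[:2])*1000, R(c[2]).T@(manip.state()['tool_pos'][:2]-c[:2])*1000)
```

```text
[ 0.60345252 -0.04225801  0.2720175 ] [[-0.7, -0.3], [0.5, 0.6], [-0.4, -0.2], [0.4, 0.3], [0.2, -0.3]] [-2.03949314 -2.27778472] [-62.01257347  60.22326685]
```

```bash
python3 -m handwheel '[[[1.3,1.9,0],[0,0,-0.0265],0],[[1.3,1.9,0],[0,0,-0.0265],0],[[1.3,1.9,0],[0,0,-0.0265],0],[[1.3,1.9,0],[0,0,-0.0265],0],[[1.5,1.8,0],[0,0,-0.0265],0],[[1.5,1.8,0],[0,0,-0.0265],0],[[1.5,1.8,0],[0,0,-0.0265],0],[[1.5,1.8,0],[0,0,-0.0265],0],[[1.6,1.6,0],[0,0,-0.0265],0],[[1.6,1.6,0],[0,0,-0.0265],0],[[1.6,1.6,0],[0,0,-0.0265],0],[[1.6,1.6,0],[0,0,-0.0265],0],[[0,0,0],[0,0,0],0]]'
python3 -m handwheel '[[[1.8,1.5,0],[0,0,-0.0265],0],[[1.8,1.5,0],[0,0,-0.0265],0],[[0,0,0],[0,0,0],0]]'
```

```text
clock: 5.55
tool_pos: [0.5448, 0.0203, 0.0111]
tool_rot: [-0.0, 0.025, 1.0, 0.0]
ft_force: [-1.9, 0.5, 0.3]
finger_gap: -0.0001
grasp_force: 0.8
clock: 5.8
tool_pos: [0.5484, 0.0233, 0.0111]
tool_rot: [-0.0, 0.051, 0.999, 0.001]
ft_force: [-1.6, 0.2, -0.7]
finger_gap: -0.0001
grasp_force: 0.8
```

```bash
python3 -m handwheel '[[[1.6,1,0],[0,0,-0.0265],0],[[1.4,0.6,0],[0,0,-0.0235],0],[[0,0,0],[0,0,0],0]]'
python3 -m handwheel '[[[0.6,-0.1,0],[0,0,0],0],[[0.6,-0.1,0],[0,0,0],0],[[0,0,0],[0,0,0],0]]'
```

```text
clock: 6.05
tool_pos: [0.5511, 0.0251, 0.011]
tool_rot: [-0.0, 0.077, 0.997, 0.001]
ft_force: [-3.2, 2.1, 0.4]
finger_gap: 0.0002
grasp_force: 1.6
clock: 6.3
tool_pos: [0.5511, 0.025, 0.011]
tool_rot: [-0.002, 0.076, 0.997, 0.001]
ft_force: [-6.1, 1.8, 2.7]
finger_gap: -0.0003
grasp_force: 2.9
```

```bash
python3 -m handwheel '[[[0.6,-0.1,0],[0,0,0],0],[[0.6,-0.1,0],[0,0,0],0],[[0,0,0],[0,0,0],0]]'
python3 -m handwheel '[[[0.5,-0.1,0],[0,0,0],0],[[0.5,-0.1,0],[0,0,0],0],[[0,0,0],[0,0,0],0],[[0,0,0],[0,0,0],0]]'
python3 - <<'E'
from h import *
d=grab('scene');cv2.imwrite('pics/s4.png',cv2.resize(cv2.cvtColor(d['frame'],cv2.COLOR_RGB2BGR)[190:290,245:378],(800,600),interpolation=2))
E
```

```text
clock: 6.55
tool_pos: [0.5512, 0.025, 0.011]
tool_rot: [-0.003, 0.076, 0.997, 0.001]
ft_force: [-7.1, 2.9, 5.7]
finger_gap: -0.0001
grasp_force: 4.1
clock: 6.88
tool_pos: [0.5512, 0.025, 0.0109]
tool_rot: [-0.004, 0.076, 0.997, 0.001]
ft_force: [-8.9, 3.2, 7.7]
finger_gap: -0.0004
grasp_force: 4.9
```

View pics/s4.png

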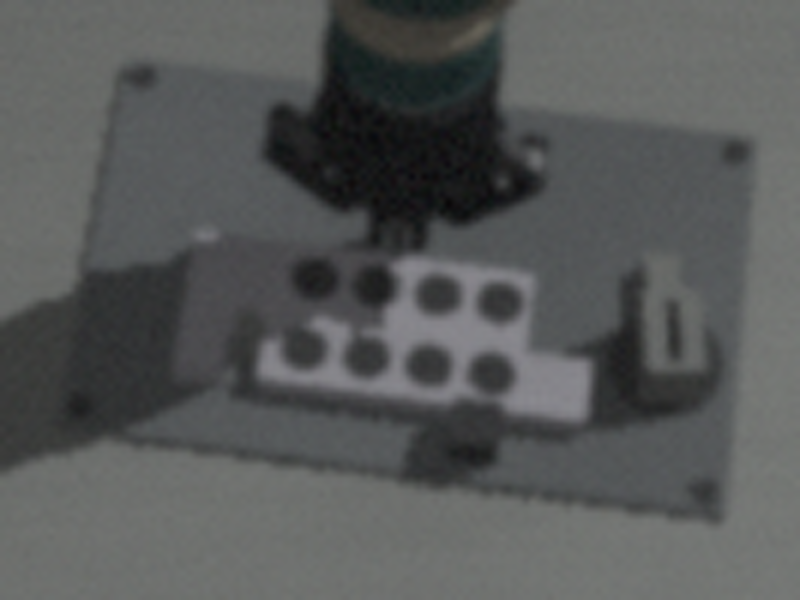

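```bash
python3 -m handwheel '[[[0.6,-0.1,0],[0,0,0],0],[[0.6,-0.1,0],[0,0,0],0],[[0,0,0],[0,0,0],0],[[0,0,0],[0,0,0],0]]'
python3 - <<'E'
from fit2 import *
c,e=joint([(sc,rs([(537,272),(530,350),(596,358),(588,421)]),[(-50,125,19),(-10,125,19),(-10,155,19),(20,155,19)])],[.6,-.046,-.15])
print(c,e)
E
```

```text
clock: 7.27
tool_pos: [0.5512, 0.0249, 0.0106]
tool_rot: [-0.005, 0.076, 0.997, 0.001]
ft_force: [-11.4, 2.3, 9.2]
finger_gap: 0.0001
grasp_force: 5.8
[ 0.60040629 -0.04288309 -0.15888284] [[0.2, 0.0], [-0.2, 0.1], [-0.1, 0.2], [0.2, -0.3]]
```

```bash
python3 -m handwheel '[[[-4,0.6,0],[0,0,0],0],[[-8,1.2,0],[0,0,0],0],[[-8,1.2,0],[0,0,0],0],[[0,0,40],[0,0,0],0],[[0,0,40],[0,0,0],0],[[0,0,40],[0,0,0],0],[[0,0,40],[0,0,0],0],[[0,0,40],[0,0,0],0],[[-6,36,0],[0,0,0.01],45],[[-6,36,0],[0,0,0.01],45],[[-6,36,0],[0,0,0.01],45],[[-6,36,0],[0,0,0.01],45],[[-6,36,0],[0,0,0.01],45],[[-6,36,0],[0,0,0.01],45],[[-6,36,0],[0,0,0.01],45],[[-6,36,0],[0,0,0.01],45],[[0,0,0],[0,0,0.01],45],[[0,0,0],[0,0,0],45]]'
python3 - <<'E'
from h import *
d=grab('top');a=cv2.cvtColor(d['frame'],cv2.COLOR_RGB2BGR)
d=grab('scene');s=cv2.cvtColor(d['frame'],cv2.COLOR_RGB2BGR)
cv2.imwrite('pics/k2.png',np.hstack([cv2.resize(x,(400,600),interpolation=2) for x in (a[185:275,95:155],s[150:240,405:465])]))
cv2.imwrite('pics/ttop.png',cv2.resize(a[148:244,188:316],(800,600),interpolation=2))
print(manip.state()['joint_positions'])
E
```

```text
clock: 8.87
tool_pos: [0.4881, 0.3164, 0.2116]
tool_rot: [0.001, 0.03, 1.0, 0.0]
ft_force: [0.9, -0.3, -1.3]
finger_gap: 0.0449
grasp_force: 0.0
[ 4.60885387e-01  2.09128554e-01 -1.55082630e-01  1.20583622e+00
 -6.64918454e-04  5.24743218e-01]
```

View pics/k2.png

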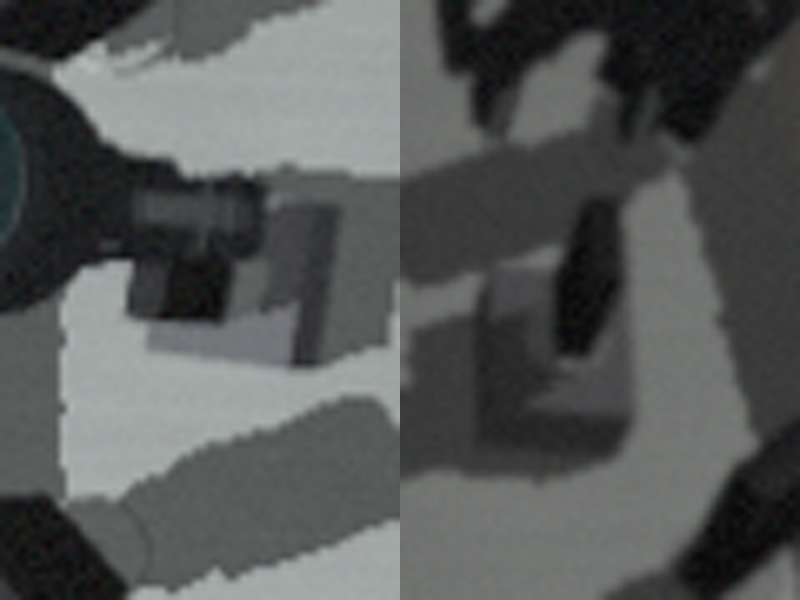

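The handle stands upright in the stand. In the top half its near top end is at about (147,319), and in the scene half at (602,200). The handle's far foot is at about (573,354) in the scene half.

Run:
```python
from h import *
d=grab('top');s=grab('scene')
f=lambda u,v,o:(np.array([u,v])+.5)/6.6667-.5+np.array(o)
print('top -x end',pix2w(d,f(147,319,(95,185)),.115))
print('sc -x end',pix2w(s,f(202,200,(405,150)),.115))
print('sc +x foot',pix2w(s,f(173,354,(405,150)),.05))
print('sc stand top BR (+x,+y corner)',pix2w(s,f(232,415,(405,150)),.035))
print('top stand BL,BR',pix2w(d,[f(148,350,(95,185)),f(292,363,(95,185))],.035))
# reprojection check of the tool tip
```

```text
top -x end [[0.4520457  0.35856294 0.115     ]]
sc -x end [[0.45607055 0.36134228 0.115     ]]
sc +x foot [[0.48981831 0.35924244 0.05      ]]
sc stand top BR (+x,+y corner) [[0.51074951 0.38463822 0.035     ]]
top stand BL,BR [[0.44048638 0.39016493 0.035     ]
 [0.43646747 0.33088344 0.035     ]]
```

```bash
python3 -m handwheel '[[[-8,21.3,0],[0,0,0],45],[[-8,21.3,0],[0,0,0],45],[[0,0,0],[0,0,0],45],[[0,0,-40],[0,0,0],45],[[0,0,-40],[0,0,0],45],[[0,0,-40],[0,0,0],45],[[0,0,-20],[0,0,0],45],[[0,0,0],[0,0,0],45],[[0,0,0],[0,0,0],26],[[0,0,0],[0,0,0],26],[[0,0,0],[0,0,0],26]]' 40
python3 -m handwheel '[[[0,0,0],[0,0,0],0],[[0,0,0],[0,0,0],0],[[0,0,0],[0,0,0],0],[[0,0,0],[0,0,0],0]]'
```

```text
clock: 9.98
tool_pos: [0.4746, 0.358, 0.0741]
tool_rot: [0.002, 0.032, 0.999, 0.001]
ft_force: [0.8, 1.3, -0.2]
finger_gap: 0.0263
grasp_force: 0.0
clock: 10.32
tool_pos: [0.4742, 0.3582, 0.0739]
tool_rot: [0.002, 0.032, 0.999, 0.001]
ft_force: [-0.4, -0.3, 5.8]
finger_gap: 0.0155
grasp_force: 41.8
```

```bash
python3 -m handwheel '[[[0,0,20],[0,0,0],0],[[0,0,30],[0,0,0],0],[[0,0,36],[0,0,0],0],[[0,0,0],[0,0,0],0]]'
python3 - <<'E'
from h import *
from fit2 import sc,rs
import glob
a=cv2.imread('pics/top0raw.png',0).astype(float);d=grab('top')
s=cv2.imread('pics/scene0raw.png',0).astype(float)
print(a[170:188,203:217].astype(int));print(s[232:255,348:366].astype(int))
E
```

```text
clock: 10.65
tool_pos: [0.4765, 0.3601, 0.1654]
tool_rot: [0.006, 0.032, 0.999, 0.004]
ft_force: [1.5, 1.2, -0.1]
finger_gap: 0.0155
grasp_force: 40.9
[[134 135 138 140 140 139 136 132 133 134 134 115 105  91]
 [132 141 148 152 152 149 150 146 149 148 147 112  72  74]
 [134 140 154 156 156 144 142 150 158 156 157 113  70  65]
 [134 137 152 156 156 123  97 126 153 154 157 115  70  60]
 [125 124 148 159 159 116  58 105 149 156 149 109  69  61]
 [111 119 145 155 158 119  55 102 147 157 145 103  73  56]
 [ 94 120 149 157 159 116  57 104 148 160 146 103  69  58]
 [ 87 122 151 157 159 116  51 114 153 158 146 101  67  60]
 [ 85 120 151 157 150 110  51 131 158 158 147 104  67  56]
 [ 83 121 146 157 148 104  50 128 160 156 145 102  66  54]
 [ 85 125 154 157 148 104  53 130 158 157 141  96  66  57]
 [ 85 131 157 157 144 102  47 130 158 159 133  93  65  53]
 [ 88 138 159 158 146 100  52 132 159 160 133  89  69  55]
 [ 93 138 158 159 155 130 109 143 157 161 136  94  64  56]
 [109 130 153 159 157 155 144 155 159 159 134  92  63  54]
 [124 114 123 126 129 128 127 129 125 127 111  83  65  54]
 [134
[... 1139 characters left out ...]
 99  92  75  74  84  86]
 [ 29  24  40  57  80  97  99  86  56  52  78  95 100  94  71  65  78  85]
 [ 34  32  41  56  75  95  98  91  56  47  77  96  98  91  72  61  72  82]
 [ 31  35  38  56  78  94 100  91  61  55  76  93  99  93  73  59  65  80]
 [ 33  31  41  55  75  94  99  90  71  63  84  96  98  94  76  58  63  76]
 [ 33  32  39  52  75  94  97  94  85  83  90  95  96  92  75  61  60  73]
 [ 26  33  36  48  65  85  87  87  84  84  86  87  85  84  69  58  61  73]
 [ 30  34  34  44  52  61  65  65  66  63  61  67  64  65  58  57  61  78]
 [ 34  36  38  43  46  51  54  54  55  53  52  53  51  54  55  58  66  80]
 [ 33  34  32  43  52  53  52  53  52  53  53  53  52  53  50  55  69  84]]
```

```bash
cat > slot.py <<'E'
from h import *
d=grab('top');sc=grab('scene')
def line(im,rows,cols,bg):
    A=im[rows[0]:rows[1],cols[0]:cols[1]].astype(float);w=np.clip(bg-A,0,None)
    u=(w*np.arange(*cols)).sum(1)/w.sum(1);v=np.arange(*rows);p=np.polyfit(v[1:-1],u[1:-1],1)
    vc=(w.sum(1)*v).sum()/w.sum();ends=np.array([rows[0],rows[1]-1]);return np.c_[np.polyval(p,ends),ends],(np.polyval(p,vc),vc)
def show(a,s):
  for n,cam,L in(('top',d,line(a,(173,184),(206,212),157)),('sc',sc,line(s,(239,251),(353,360),99))):
    W=pix2w(cam,L[0],.04);v=(W[0]-W[1])*(1 if n=='top' else -1);print(n,'heading',np.arctan2(v[1],v[0]),'len',np.linalg.norm(v),'centre',pix2w(cam,[L[1]],.04)[0],L[1])
show(cv2.imread('pics/top0raw.png',0),cv2.imread('pics/scene0raw.png',0))
E
python3 slot.py
```

```text
top heading -0.028057235551389597 len 0.027854147523630562 centre [0.60855698 0.14334929 0.04      ] (np.float64(208.93183334927423), np.float64(177.88534396809573))
sc heading -0.04179373815631616 len 0.03268308456376033 centre [0.61272886 0.14447383 0.04      ] (np.float64(356.52516235108857), np.float64(245.02256944444446))
```

```bash
python3 -m handwheel '[[[19.4,-30.8,0],[0,0,0.005],0],[[19.4,-30.8,0],[0,0,0.005],0],[[19.4,-30.8,0],[0,0,0.005],0],[[19.4,-30.8,0],[0,0,0.005],0],[[19.4,-30.8,0],[0,0,0.005],0],[[19.4,-30.8,0],[0,0,0.005],0],[[19.4,-30.8,0],[0,0,0.005],0],[[0,0,-35],[0,0,0],0],[[0,0,-25],[0,0,0],0],[[0,0,0],[0,0,0],0],[[0,0,0],[0,0,0],0],[[0,0,0],[0,0,0],0],[[0,0,0],[0,0,0],0]]'
python3 - <<'E'
from h import *
d=grab('top');a=cv2.cvtColor(d['frame'],cv2.COLOR_RGB2BGR)
d=grab('scene');s=cv2.cvtColor(d['frame'],cv2.COLOR_RGB2BGR)
cv2.imwrite('pics/c1.png',np.hstack([cv2.resize(x,(400,600),interpolation=2) for x in (a[150:216,188:232],s[205:265,335:375])]))
print(manip.state()['joint_positions'],manip.state()['tool_pos'])
E
```

```text
clock: 11.98
tool_pos: [0.6072, 0.1418, 0.0967]
tool_rot: [-0.001, 0.014, 1.0, -0.0]
ft_force: [-0.2, -0.3, 0.3]
finger_gap: 0.0152
grasp_force: 40.8
[ 1.25960879e-01  3.71250264e-01 -1.92737196e-01  1.00697692e+00
 -7.78447205e-06  1.54199818e-01] [0.60770825 0.14196769 0.09735793]
```

View pics/c1.png

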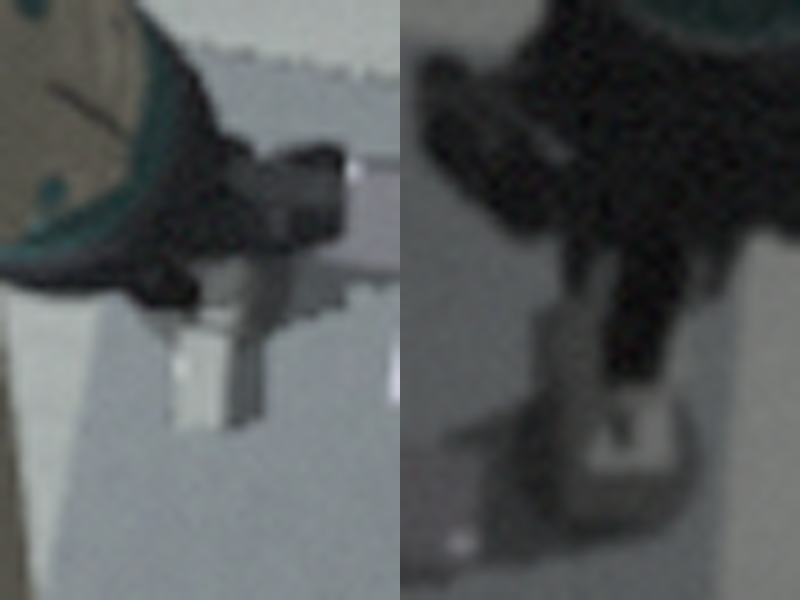

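The key is above the cam in the scene half. The handle's far foot is at about (634,382), and the slot's far end is visible at (622,443).

Run:
```python
from h import *
s=grab('scene');t=manip.state();p=t['tool_pos'];print(p,t['tool_rot'])
h=np.deg2rad(-1.7);f=(np.array([234,382])+.5)/10-.5+[335,205]
print('obs foot',f,'pred',w2pix(s,[p+[.02,-.0006,-.039+.015]]),'obs->w',pix2w(s,f,p[2]-.024))
print('head model px',(w2pix(s,[[.6106,.1439,.04],[.6256,.1434,.04]])-[335,205])*10)
```

```text
[0.60784581 0.14197293 0.09750815] [7.02524285e-05 1.41302162e-02 9.99900161e-01 5.51781808e-07]
obs foot [357.95 242.75] pred [[357.22964813 244.46675256]] obs->w [[0.6228992  0.14362768 0.07350815]]
head model px [[212.49824452 393.08099841]
 [214.87199493 443.84397778]]
```

```bash
python3 -m handwheel '[[[3,1.3,0],[0,0,0],0],[[0,0,0],[0,0,0],0],[[0,0,0],[0,0,0],0],[[0,0,-1.5],[0,0,0],0],[[0,0,-1.5],[0,0,0],0],[[0,0,-1],[0,0,0],0],[[0,0,-1],[0,0,0],0],[[0,0,0],[0,0,0],0],[[0,0,0],[0,0,0],0]]'
```

```text
clock: 12.88
tool_pos: [0.6108, 0.1429, 0.0921]
tool_rot: [-0.0, 0.014, 1.0, -0.0]
ft_force: [0.0, -0.1, -0.5]
finger_gap: 0.0157
grasp_force: 40.8
```

```bash
python3 -m handwheel '[[[0,0,-1.5],[0,0,0],0],[[0,0,-1.5],[0,0,0],0],[[0,0,-1.5],[0,0,0],0],[[0,0,0],[0,0,0],0],[[0,0,0],[0,0,0],0]]'
```

```text
clock: 13.3
tool_pos: [0.6108, 0.1431, 0.0875]
tool_rot: [-0.0, 0.014, 1.0, 0.0]
ft_force: [0.8, 0.9, -1.1]
finger_gap: 0.0151
grasp_force: 40.7
```

In the slot without contact force; continuing down to about 0.079.

```bash
python3 -m handwheel '[[[0,0,-2],[0,0,0],0],[[0,0,-2],[0,0,0],0],[[0,0,-2],[0,0,0],0],[[0,0,-1],[0,0,0],0],[[0,0,0],[0,0,0],0],[[0,0,0],[0,0,0],0]]'
python3 -m handwheel '[[[0,0,-0.8],[0,0,0],0],[[0,0,-0.8],[0,0,0],0],[[0,0,-0.8],[0,0,0],0],[[0,0,0],[0,0,0],0],[[0,0,0],[0,0,0],0]]'
```

```text
clock: 13.8
tool_pos: [0.6108, 0.1431, 0.0806]
tool_rot: [-0.0, 0.014, 1.0, 0.0]
ft_force: [-0.2, 1.2, -1.6]
finger_gap: 0.0156
grasp_force: 40.7
clock: 14.22
tool_pos: [0.611, 0.143, 0.0784]
tool_rot: [0.0, 0.014, 1.0, 0.0]
ft_force: [1.0, 1.3, -1.1]
finger_gap: 0.0154
grasp_force: 40.7
```

```bash
python3 -m handwheel '[[[0,0,-0.7],[0,0,0],0],[[0,0,-0.7],[0,0,0],0],[[0,0,0],[0,0,0],0],[[0,0,0],[0,0,0],0]]'
python3 -m handwheel '[[[0,0,-0.7],[0,0,0],0],[[0,0,-0.7],[0,0,0],0],[[0,0,0],[0,0,0],0],[[0,0,0],[0,0,0],0]]'
```

```text
clock: 14.55
tool_pos: [0.611, 0.143, 0.077]
tool_rot: [0.0, 0.014, 1.0, 0.0]
ft_force: [0.3, 1.5, -0.7]
finger_gap: 0.0152
grasp_force: 40.7
clock: 14.88
tool_pos: [0.6111, 0.143, 0.0763]
tool_rot: [0.0, 0.014, 1.0, 0.0]
ft_force: [-0.6, 0.9, 5.0]
finger_gap: 0.0163
grasp_force: 41.5
```

```bash
python3 -m handwheel '[[[0,0,0],[0,0,0],0],[[0,0,0],[0,0,0.04],0],[[0,0,0],[0,0,0.05],0],[[0,0,0],[0,0,0.05],0],[[0,0,0],[0,0,0.05],0],[[0,0,0],[0,0,0.05],0],[[0,0,0],[0,0,0.05],0],[[0,0,0],[0,0,0.05],0],[[0,0,0],[0,0,0.05],0],[[0,0,0],[0,0,0.05],0],[[0,0,0],[0,0,0.05],0],[[0,0,0],[0,0,0.05],0],[[0,0,0],[0,0,0.05],0],[[0,0,0],[0,0,0.05],0],[[0,0,0],[0,0,0],0]]' 60
python3 -c "
from rig import manip
s=manip.state();print(s['torque'],s['joint_positions'][5])"
```

```text
clock: 16.13
tool_pos: [0.6114, 0.1435, 0.0764]
tool_rot: [0.001, -0.302, 0.953, 0.0]
ft_force: [-1.2, 1.4, 4.9]
finger_gap: 0.0154
grasp_force: 60.5
[ 0.55215654  0.33635874 -0.04344911] -0.48563905122406636
```

```bash
python3 -m handwheel '[[[0,0,0],[0,0,0.05],0],[[0,0,0],[0,0,0.05],0],[[0,0,0],[0,0,0.05],0],[[0,0,0],[0,0,0.05],0],[[0,0,0],[0,0,0.05],0],[[0,0,0],[0,0,0.05],0],[[0,0,0],[0,0,0.05],0],[[0,0,0],[0,0,0.05],0],[[0,0,0],[0,0,0.05],0],[[0,0,0],[0,0,0.05],0],[[0,0,0],[0,0,0.05],0],[[0,0,0],[0,0,0.05],0],[[0,0,0],[0,0,0.05],0],[[0,0,0],[0,0,0.05],0],[[0,0,0],[0,0,0.05],0],[[0,0,0],[0,0,0],0],[[0,0,0],[0,0,0],0]]'
python3 -c "
from rig import manip
s=manip.state();print(s['torque'],s['joint_positions'][5])"
python3 -m handwheel '[[[0,0,0],[0,0,0.03],0],[[0,0,0],[0,0,0.03],0],[[0,0,0],[0,0,0.03],0],[[0,0,0],[0,0,0.03],0],[[0,0,0],[0,0,0],0],[[0,0,0],[0,0,0],0]]'
python3 -c "
from rig import manip
import numpy as np
s=manip.state();q=s['tool_rot'];print(s['torque'],s['joint_positions'][5],2*np.arctan2(q[2],q[1])-np.pi)"
```

```text
clock: 17.55
tool_pos: [0.6115, 0.1434, 0.0764]
tool_rot: [0.001, -0.629, 0.777, -0.0]
ft_force: [-1.1, 2.2, 5.6]
finger_gap: 0.0154
grasp_force: 60.6
[ 0.51352914  0.26045824 -0.02921583] -1.233165290800655
clock: 18.05
tool_pos: [0.6115, 0.1433, 0.0764]
tool_rot: [0.001, -0.674, 0.738, -0.0]
ft_force: [-2.0, 2.6, 5.7]
finger_gap: 0.0158
grasp_force: 60.6
[ 0.54742044  0.26653784 -0.09013423] -1.3529848393517079 1.4800396765265607
```

```bash
cat > t.py <<'E'
from rig import manip
import numpy as np
s=manip.state();q=s['tool_rot'];print(s['torque'],s['joint_positions'][5],2*np.arctan2(q[2],q[1])-np.pi)
E
python3 -m handwheel '[[[0,0,0],[0,0,0.03],0],[[0,0,0],[0,0,0.03],0],[[0,0,0],[0,0,0],0],[[0,0,0],[0,0,0],0]]'; python3 t.py
python3 -m handwheel '[[[0,0,0],[0,0,0.03],0],[[0,0,0],[0,0,0.03],0],[[0,0,0],[0,0,0],0],[[0,0,0],[0,0,0],0]]'; python3 t.py
```

```text
clock: 18.38
tool_pos: [0.6115, 0.1434, 0.0764]
tool_rot: [0.001, -0.696, 0.719, -0.0]
ft_force: [-1.4, 2.4, 4.9]
finger_gap: 0.0154
grasp_force: 60.7
[ 0.52745636  0.30584483 -0.59702714] -1.411264747668852 1.538241906005089
clock: 18.72
tool_pos: [0.6116, 0.1433, 0.0764]
tool_rot: [-0.001, 0.716, -0.699, -0.0]
ft_force: [-0.7, 3.9, 5.8]
finger_gap: 0.0157
grasp_force: 67.8
[ 0.69160058  0.29845809 -1.56968296] -1.4680315891583346 -4.688477843603383
```

```bash
python3 -m handwheel '[[[0,0,0],[0,0,-0.04],0],[[0,0,0],[0,0,-0.04],0],[[0,0,0],[0,0,-0.04],0],[[0,0,0],[0,0,0],0]]' 30; python3 t.py
python3 -m handwheel '[[[0,0,0],[0,0,0],22],[[0,0,0],[0,0,0],30],[[0,0,0],[0,0,0],45],[[0,0,0],[0,0,0],45],[[0,0,0],[0,0,0],45],[[0,0,20],[0,0,0],45],[[0,0,30],[0,0,0],45],[[0,0,40],[0,0,0],45],[[-20,0,30],[0,0,0],45],[[-40,0,0],[0,0,0],45],[[-40,0,0],[0,0,0],45],[[-40,0,0],[0,0,0],45],[[-40,0,0],[0,0,0],45],[[0,0,0],[0,0,0],45],[[0,0,0],[0,0,0],45]]'
python3 - <<'E'
from h import *
d=grab('top');a=cv2.cvtColor(d['frame'],cv2.COLOR_RGB2BGR)
d=grab('scene');s=cv2.cvtColor(d['frame'],cv2.COLOR_RGB2BGR)
cv2.imwrite('pics/f1.png',np.vstack([cv2.resize(x,(800,w),interpolation=2) for x,w in ((s[200:280,270:385],556),)]))
E
```

```text
clock: 19.05
tool_pos: [0.6117, 0.1431, 0.0764]
tool_rot: [0.001, -0.674, 0.739, -0.0]
ft_force: [-0.9, 1.3, 5.7]
finger_gap: 0.0156
grasp_force: 60.5
[ 0.38608798  0.23416607 -0.04096857] -1.3523295085548865 1.4792764945187766
clock: 20.3
tool_pos: [0.4279, 0.1427, 0.1949]
tool_rot: [-0.001, -0.675, 0.738, 0.0]
ft_force: [0.5, -0.1, 0.7]
finger_gap: 0.0449
grasp_force: 0.0
```

View pics/f1.png

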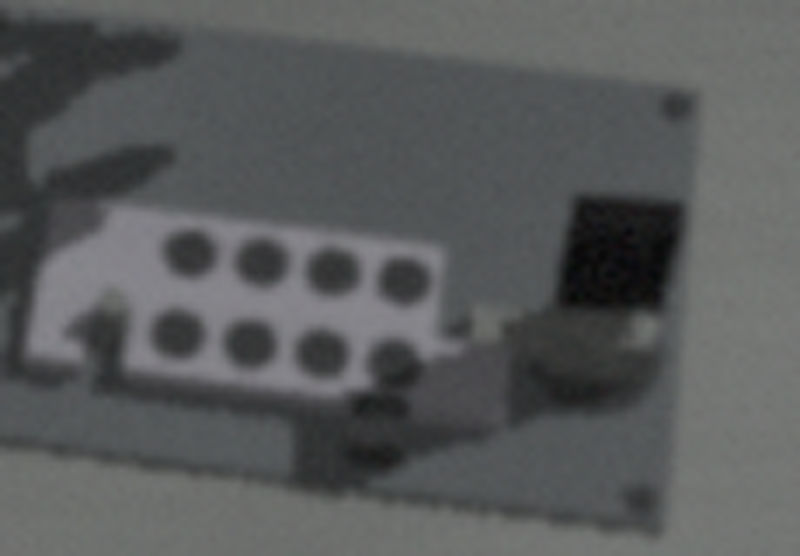

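The key stands in the cam at (625,255) with its collar at (600,340). The tongue at (485,322) lies behind the ear, and the carrier sits home on the pin at (115,300) and the stop at (375,410).

```bash
python3 -c "
from rig import manip
print(manip.hand_in())"
```

```text
the job is handed in; nothing more can be done
None
```

I've handed the job in, though hand-in returned no verdict: the carrier was pressed home on pin and stop at about 11 N, the key was seated and turned until the cam stopped, and it stands released in the slot.

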